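# Cover the melting pot with its nested lids, then raise the outer cover alone

### The job

The soap off-cuts in the steel pot have warmed through: without lifting the pot, slide it along the hob from the large double-ringed cooking zone to the middle of the small single-ringed warming zone. Then carry the nested pair of lids over together (the black knob of the inner lid lifts both), set them down gently on the pot so that the glass inner lid sits flush in its mouth, and let go of the knob. Last, to look at the soap through the glass, lift the wooden outer cover off alone by its collar, leaving the glass lid shut and undisturbed, and finish still holding the cover level in the air, a good 10 cm above where it sat; leave the timer, the stamp and the soap bar standing by as they are.

Things in the scene. Friction and masses are not known exactly. Their poses are not given: they have to be found in the camera images.
- hob: Flat two-zone glass-top hob, 165 (x) x 340 (y) x 40 mm high, fixed; origin at the centre of its underside; its top is a smooth level plane 40 mm above that. Its front with two small dials faces the robot (-x). The two zones are printed side by side along its y, 170 mm apart; which one is left and which right varies.
- zone_large: Large cooking zone: two concentric thin white circles printed on the hob's top, outer diameter 144 mm, inner 132 mm; origin at their centre, on the hob's top plane. The pot starts here.
- zone_small: Small warming zone: one thin white circle of 124 mm diameter printed on the hob's top; origin at its centre, on the hob's top plane. The pot (116 mm) just fits inside it.
- pot: Open round steel pot with soap off-cuts in it, 0.6 to 1.0 kg: outer diameter 116 mm, inner 108 mm, rim 80 mm above the base; origin at the centre of its base, z up. Two level loop handles on its +y and -y sides reach out to 101 mm from its centre.
- pot_handle_a (a point): Where to pinch the pot's loop handle on its +y side: 82 mm out from the pot's centre, 52 mm above its base. The handle is a level U of 10 mm round bar, 44 mm wide over its two straight legs, which run along the pot's y axis; pinch across the legs (along the pot's x) from above. Axes as the pot's.
- pot_handle_b (a point): The same point of the loop handle on the pot's -y side.
- lid_mat: Square cork mat, 150 x 150 x 6 mm, fixed on the bench; origin at the centre of its underside. The pair of lids starts on it, the wooden cover lying on the glass lid.
- inner_lid: Inner lid, 0.24 kg: glass pane in a steel band of 120 mm diameter (10 to 15 mm above the origin), which comes to lie on the pot's rim, over a gasket plug 102 mm across, tapered to 94 at the bottom, 10 mm deep. Origin at the centre of the plug's underside, z up; 70 mm above the pot's origin when fully seated. On its axis a stem of 18 mm carries the knob.
- knob_top (a point): Centre of the top of the inner lid's knob, a black plastic cylinder of 25 mm diameter, 29 mm tall, whose top is 74 mm above the inner lid's origin. It stands 27 mm out of the cover's collar. The cover lies loose on the inner lid, so lifting by this knob lifts both lids.
- outer_lid: Outer lid, 0.20 kg: wooden cover of 137 mm diameter with a skirt (inner diameter 127 mm) that goes loosely over the pot's rim. Origin at the centre of the skirt's lower edge, z up; its flat top is 21 mm above. Lying on the inner lid, its origin is 4 mm above the inner lid's origin. The knob stands up through it with 3 mm of play all round.
- collar_top (a point): Centre of the top of the cover's collar, 43 mm above the cover's origin: a wooden ring of 42 mm outer and 31 mm inner diameter, standing 22 mm up from the cover's flat top, round the knob. Lifting by the collar lifts the cover alone, off over the knob.
- timer: White wind-up kitchen timer, 62 x 62 x 37 mm, standing at the back left; origin at the centre of its underside. Leave alone.
- wood_stamp: Turned wooden hand stamp, 35 x 35 x 64 mm, standing behind the hob's left end; origin at the centre of its underside. Leave alone.
- yellow_soap: Yellow soap bar, 55 x 76 x 26 mm, lying at the right of the soap cutter; origin at the centre of its underside. Leave alone.

How it is judged:
By the outcome, as a careful person would: the job done as asked, in the order asked, and still so for the second after the job is handed in, while the arm keeps its last pose, push and grip.
It also fails if it takes over 72 s, if anything falls off the work surface, if the arm or the gripper's body presses on something with over 40 N, if the wrist force passes 120 N, or if a joint passes its speed limit or range.

### The arm

A 6-joint arm with a two-finger parallel gripper is mounted at the origin on a cart in front of the work surface, level with it; the furniture and walls round the work are solid. World frame = base frame: x ahead of the robot, y to its left, z up, the work surface at z = 0. Lengths are in mm, angles in degrees, forces in N, time in s.
With the tool pointing down it reaches from about 350 to 850 mm from the base axis. Payload 8.1 kg.
Tool frame: the origin (TCP) lies midway between the tips of the shut fingers; the grasp point (between the pads) lies 19 mm behind it; z points along the fingers, y is the line along which they close (so a half turn about z gives the same grasp; the last joint's range is limited). The gripper opens to 85 mm and grips with 20 to 120 N. Pads are 22 mm wide; open, the fingers measure 114 mm over their backs; the gripper's body (76 mm by 85 mm) begins 54 mm behind the grasp point. The pads swing forward as they close: fully open they stand 13 mm farther back than shut.
Start: joints at [-81.383, 7.471, 85.268, -0, 87.261, -4.893], TCP at [140.193, -583.396, 208.092] pointing down, gripper open.
Joint ranges: [-169.43, 169.43], [-51.17, 129.36], [1.28, 143.12], [-76.62, 256.62], [0, 156.53], [-152.29, 152.29]. Speed limits (degrees/s): [136.94, 136.94, 159.86, 180, 180, 180].

### API

Orientations are given as [roll, pitch, yaw] about the fixed x, y, z axes, in that order (R = Rz(yaw) Ry(pitch) Rx(roll)).
In Python, from bench import r gives the robot as it stands.
- The arm moves only by the tool send_path, called after "Emit:" as a command line: name --argument value ..., lists and objects as JSON in quotes. Schema: {"type":"object","properties":{"plan":{"type":"string"},"force":{"type":"number"},"only":{"type":"string"},"quiet":{"type":"boolean"},"lines":{"type":"string"}},"required":["plan"],"additionalProperties":false}. plan is a string of 1 to 8 rows, parted by semicolons, with the numbers parted by commas; each row has 7 numbers: a rotation vector rx, ry, rz in normalised numbers (1 is 90 degrees), then dx, dy, dz in fractions of the full range, 1 being 600 mm, then the finger opening in mm; each row is the pose to reach, as a shift and turn from the pose commanded when the call began, along the tool's axes at that moment; what a row does not reach only later rows make up. A row lasts 1/8 s, in which the tool goes at most 62.5 mm and 10.7 degrees, less where a joint would pass 70% of its speed; a pose out of reach is approached as far as the arm can. The fingers move at their own pace and stop on an object; force is the grip in N (left out, the last holds). Time passes only in rows, so rows that do not move let the fingers close. The tool returns the time, the measured TCP pose, the force, the opening and the grip force at its end. only (a regular expression) keeps the lines of the reply that match it, lines (a string "A,B") keeps lines A to B, and quiet returns only ok. Shift and turn numbers lie between -1 and 1, and a call with a number outside is refused. Input that does not fit is refused with a message, and nothing moves.
- r.sense(): the state, without advancing time (a new reading comes with each control period).
- r.snapshot(name): name is "scene" or "top" or "wrist"; returns a dict with "pixels" (420x560x3 uint8, blue, green, red), "fx", "fy", "cx", "cy" (pixels), "pose" (4x4, takes a point from camera to world coordinates). Camera axes: x right, y up, looking along -z (the intrinsics and any distortion apply to the point x, -y, -z); pixel columns grow to the right and rows downward; lengths in mm; the calibration is good to about 2 mm. A picture is of the moment at which its call begins. There is no depth.
- r.hand_in(): hands the job in; it is judged then, once.
The state is a dict: "time": time; "joint_pos": joint angles; "qd": joint speeds; "joint_efforts": joint torques, N m; "tool_pos": TCP position; "tcp_rot": TCP orientation; "ft_force": force on the tool from outside, world axes, zero at the start; "wrist_torque": the same for the moment, N m; "finger_gap": finger opening in mm; "grip_force": force on a finger pad.
Only numpy, scipy, OpenCV 4.12 (cv2) and the standard library are available. Lean on these libraries where they do the work, as an engineer would, in place of code of your own. Each camera call takes 0.05 s, during which the arm holds its last target. There are 200 camera calls.

## Working session

There is one attempt and no reset: what is moved stays moved. The work goes in short steps, Python scripts to look and compute and a tool call to move; the robot and the scene stay as the last step left them, time stands still between calls to the robot, and variables do not carry over. Pictures are saved under pics/ and viewed, at most 10 in all, crops included, and the job is handed in when it is done.

```bash
ls; mkdir -p pics; python3 - <<'E'
from bench import r
import cv2,numpy as np
for n in ("top","scene"):
    s=r.snapshot(n); cv2.imwrite(f"pics/{n}0.png",s["pixels"]); print(n,[s[k] for k in("fx","fy","cx","cy")],s.keys()); print(np.round(s["pose"],3).tolist())
s=r.sense(); print(s["time"],s["tool_pos"],s["tcp_rot"],s["ft_force"],s["finger_gap"])
E
```

```text
bench.py
pics
top [433.7278479827775, 433.7278479827775, 278.0235469361614, 208.6557974492446] dict_keys(['pixels', 'fx', 'fy', 'cx', 'cy', 'pose'])
[[0.022, 0.996, -0.088, 484.444], [-1.0, 0.022, -0.005, 1.173], [-0.003, 0.088, 0.996, 1124.167], [0.0, 0.0, 0.0, 1.0]]
scene [401.6171914399785, 401.6171914399785, 276.06219183590866, 208.53373805033473] dict_keys(['pixels', 'fx', 'fy', 'cx', 'cy', 'pose'])
[[0.886, 0.283, -0.368, 229.593], [-0.464, 0.567, -0.681, -660.018], [0.016, 0.773, 0.634, 678.159], [0.0, 0.0, 0.0, 1.0]]
0.1 [ 140.10704548 -582.8560181   207.12831838] [-1.79902379e+02 -6.72798859e-03  1.35115718e+01] [-0.86034914 -0.06622725  0.48761654] 84.95037505442453
```

View pics/top0.png

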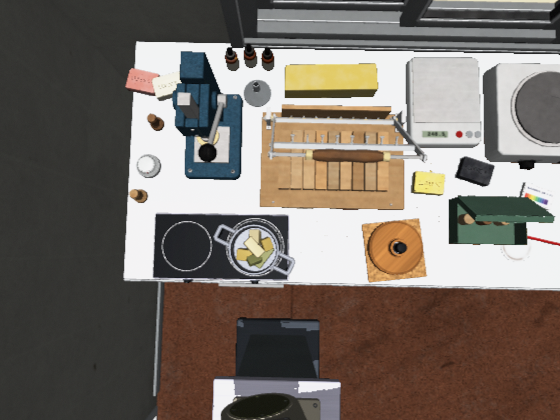

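View pics/scene0.png

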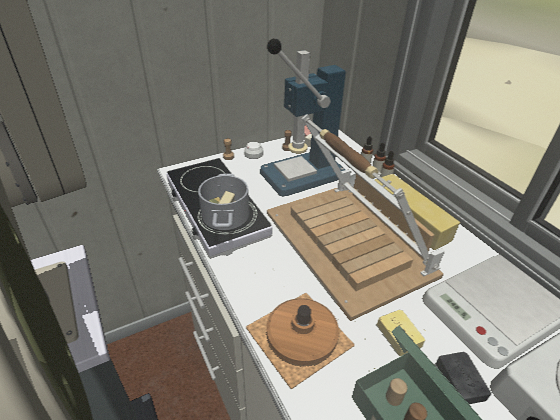

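```bash
cat > h.py <<'E'
import numpy as np,cv2
from bench import r
def ray(s,uv,z):
    uv=np.atleast_2d(np.float64(uv)); T=np.array(s["pose"])
    d=np.c_[(uv[:,0]-s["cx"])/s["fx"],-(uv[:,1]-s["cy"])/s["fy"],-np.ones(len(uv))]@T[:3,:3].T
    o=T[:3,3]; return (o+d*((z-o[2])/d[:,2])[:,None])[:,:2]
def proj(s,P):
    T=np.array(s["pose"]); c=(np.atleast_2d(np.float64(P))-T[:3,3])@T[:3,:3]
    return np.c_[s["cx"]+s["fx"]*c[:,0]/-c[:,2],s["cy"]-s["fy"]*c[:,1]/-c[:,2]]
def circ(P,R=None,it=8):
    P=np.array(P); 
    for _ in range(it):
        A=np.c_[2*P,np.ones(len(P))]; x=np.linalg.lstsq(A,(P**2).sum(1),rcond=None)[0]
        rad=np.sqrt(x[2]+x[:2]@x[:2]); e=abs(np.hypot(*(P-x[:2]).T)-rad); P=P[e<max(1.5,2*np.median(e))]
    return x[:2],rad,len(P)
E
python3 - <<'E'
from h import *
s=r.snapshot("top"); I=s["pixels"]; g=cv2.cvtColor(I,cv2.COLOR_BGR2GRAY); h=cv2.cvtColor(I,cv2.COLOR_BGR2HSV)
# hob corners: dark region
m=np.zeros_like(g); m[205:290,145:300]=(g[205:290,145:300]<60)
n,l,st,c=cv2.connectedComponentsWithStats(m)
k=1+np.argmax(st[1:,4]); print("hob",st[k]); 
# small ring
w=np.zeros_like(g); w[218:273,158:218]=g[218:273,158:218]>70
p=np.argwhere(w)[:,::-1]; print("small",circ(ray(s,p,40)))
# wood disc
w=np.zeros_like(g); w[210:285,355:435]=1
k=w*(g<45).astype(np.uint8); n,l,st,c=cv2.connectedComponentsWithStats(k); print("dark",[(st[i].tolist(),c[i],ray(s,c[i],80)) for i in range(1,n) if st[i,4]>20])
for (u,v) in [(400,222),(376,248),(368,230),(372,225),(425,276)]: print(u,v,h[v,u])
crop=np.hstack([cv2.resize(I[205:290,150:300],None,fx=4,fy=4,interpolation=cv2.INTER_CUBIC)[:, :],np.zeros((340,1,3),np.uint8)])
crop2=cv2.resize(I[210:290,350:440],None,fx=3,fy=3,interpolation=cv2.INTER_CUBIC)
out=np.zeros((590,610,3),np.uint8); out[:340,:601]=crop; out[345:585,:270]=crop2; 
s2=r.snapshot("scene"); c3=cv2.resize(s2["pixels"][165:245,190:280],None,fx=3,fy=3,interpolation=cv2.INTER_CUBIC); out[345:585,280:550]=c3
cv2.imwrite("pics/c1.png",out)
E
```

```text
hob [ 154  215  134   64 3040]
small (array([482.89635952, 232.37966118]), np.float64(61.52693175117335), 178)
dark [([394, 242, 12, 12, 101], array([399.67326733, 247.37623762]), array([[ 489.83589873, -287.24159159]]))]
400 222 [ 14 169 158]
376 248 [ 14 166 198]
368 230 [ 16 138 202]
372 225 [ 17 134 229]
425 276 [ 15  57 206]
```

View pics/c1.png

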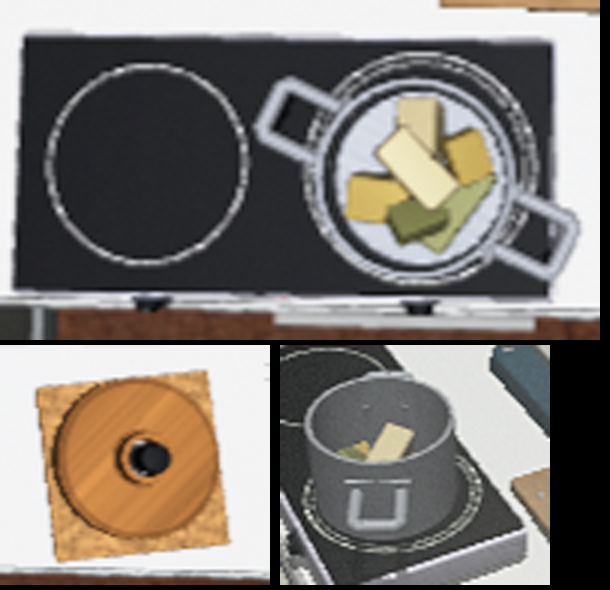

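```bash
python3 - <<'E'
from h import *
s=r.snapshot("top")
c=lambda u,v:(u/4+150-.375,v/4+205-.375)
# handles by hand: outer bar mid, and window centres
for a,b in [((274,107),(564,250)),((292,122),(542,228))]:
    P=ray(s,[c(*a),c(*b)],92); d=P[0]-P[1]; print("handles",P,"mid",P.mean(0),np.hypot(*d),"yaw",np.degrees(np.arctan2(-d[0],d[1])))
I=s["pixels"]; h=cv2.cvtColor(I,cv2.COLOR_BGR2HSV)
m=np.zeros(I.shape[:2],np.uint8); m[210:280,205:300]=((h[...,1]<70)&(h[...,2]>95)&(h[...,2]<215))[210:280,205:300]
m=cv2.morphologyEx(m,cv2.MORPH_CLOSE,np.ones((2,2)))
# rim outer edge: radial scan from centre at z=120
C=P.mean(0)
g=cv2.cvtColor(I,cv2.COLOR_BGR2GRAY).astype(np.float32)
for it in range(4):
    pts=[]
    for a in np.arange(0,360,4):
        rr=np.arange(50,64,.5); w=C+rr[:,None]*[np.cos(np.radians(a)),np.sin(np.radians(a))]
        uv=proj(s,np.c_[w,np.full(len(w),120)]).astype(np.float32)
        v=cv2.remap(g,uv[:,0],uv[:,1],cv2.INTER_LINEAR).ravel(); k=np.argmin(np.diff(v)); 
        if np.diff(v)[k]<-5: pts.append(w[k])
    C,rad,n=circ(pts); print("rim",C,rad,n)
E
```

```text
handles [[518.24213894 147.41944159]
 [437.68529111 -26.63453953]] mid [477.96371503  60.39245103] 191.7920594678014 yaw -24.835964409140132
handles [[509.57243118 136.41720706]
 [450.29220119 -13.39024197]] mid [479.93231618  61.51348254] 161.1099545445632 yaw -21.58917591342786
rim [476.46520832  61.619209  ] 58.99594564097025 50
rim [476.94683974  61.77511316] 58.715980921146695 51
rim [476.70707373  61.73689373] 58.69431857635269 51
rim [476.78492867  61.73796227] 58.636173849451275 47
```

Units first: shifts go in shares of 600 mm and turns go in shares of 90 degrees. So -390 mm / 600 = -0.65, 345 mm / 600 = 0.575, -52.5 degrees / 90 = -0.5833.

```bash
cat > go.py <<'E'
# usage: go.py x y z yaw : prints shift in tool axes (tool down)
import sys; from h import *
from scipy.spatial.transform import Rotation as R
s=r.sense(); p=s["tool_pos"]; A=R.from_euler("xyz",s["tcp_rot"],degrees=True)
x=np.float64(sys.argv[1:5]); B=R.from_euler("xyz",[180,0,x[3]],degrees=True)
print("rotvec",np.round((A.inv()*B).as_rotvec(degrees=True),2),"shift",np.round(A.inv().apply(x[:3]-p),1),"t",s["time"],"F",np.round(s["ft_force"],1))
E
```

Emit:
send_path --plan "0,0,-0.0444,0.0417,-0.0467,0,85;0,0,-0.1222,0.125,-0.1417,0,85;0,0,-0.2111,0.2,-0.2267,0,85;0,0,-0.3,0.275,-0.3117,0,85;0,0,-0.3889,0.35,-0.395,0,85;0,0,-0.4667,0.425,-0.48,0,85;0,0,-0.5444,0.5,-0.565,0,85;0,0,-0.5833,0.575,-0.65,0,85"

```text
time: 1.25
tool_pos: [363.8, -162.2, 208.3]
tcp_rot: [179.9, 0.0, 66.2]
ft_force: [-0.5, -0.7, 0.1]
finger_gap: 85.2
grip_force: 0.0
```

```bash
python3 go.py 443.6 -13.2 200 66
```

```text
rotvec [0.07 0.01 0.15] shift [168.5  12.8   8.3] t 1.25 F [-0.5 -0.7  0.1]
```

To row units: 168.5 mm / 600 = 0.2808, 12.8 mm / 600 = 0.0213.

Emit:
send_path --plan "0,0,0,0.0833,0.0067,0,85;0,0,0,0.175,0.0133,0,85;0,0,0,0.25,0.0183,0.0067,85;0,0,0,0.2808,0.0213,0.0133,85;0,0,0,0.2808,0.0213,0.0133,85"

```text
time: 1.88
tool_pos: [443.2, -14.1, 199.6]
tcp_rot: [-179.9, 0.0, 66.2]
ft_force: [0.1, -0.7, -0.3]
finger_gap: 85.4
grip_force: 0.0
```

```bash
python3 - <<'E'
from h import *
s=r.snapshot("wrist"); cv2.imwrite("pics/w1.png",s["pixels"]); print(np.round(s["pose"],2).tolist(),s["fx"])
print(proj(s,[[443.6,-13.2,92],[477,61.7,120]]))
E
```

```text
[[0.91, 0.39, 0.12, 473.92], [-0.4, 0.87, 0.27, 53.46], [-0.0, -0.29, 0.96, 365.48], [0.0, 0.0, 0.0, 1.0]] 313.0661630146707
[[279.17652848 194.4369569 ]
 [279.37562119  97.2830584 ]]
```

View pics/w1.png

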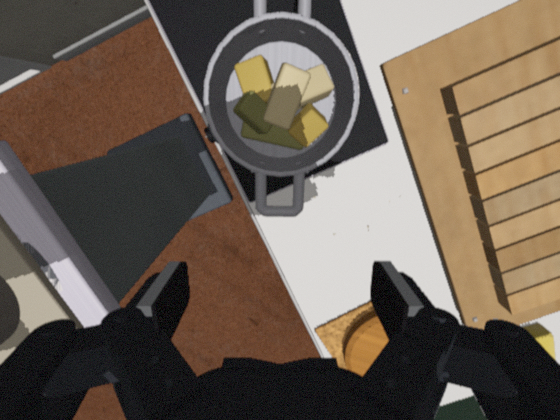

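To row units: 129 mm / 600 = 0.215, 122 mm / 600 = 0.2033.

Emit:
send_path --plan "0,0,0,0,0,0.0417,85;0,0,0,0,0,0.1083,85;0,0,0,0,0,0.1667,85;0,0,0,0,0,0.2033,85;0,0,0,0,0,0.215,85;0,0,0,0,0,0.215,85"

```text
time: 2.68
tool_pos: [443.3, -15.9, 71.5]
tcp_rot: [180.0, 0.0, 66.0]
ft_force: [-0.4, 0.0, 0.8]
finger_gap: 85.0
grip_force: 0.0
```

Emit:
send_path --plan "0,0,0,0,0,0,46;0,0,0,0,0,0,46;0,0,0,0,0,0,40;0,0,0,0,0,0,40;0,0,0,0,0,0,36;0,0,0,0,0,0,36;0,0,0,0,0,0,36;0,0,0,0,0,0,36" --force 40

```text
time: 3.68
tool_pos: [443.6, -15.2, 72.2]
tcp_rot: [180.0, -0.0, 66.0]
ft_force: [-5.5, 0.8, 11.0]
finger_gap: 36.3
grip_force: 6.7
```

```bash
python3 - <<'E'
from h import *
s=r.snapshot("wrist"); t=r.snapshot("scene")
a=cv2.resize(s["pixels"][80:420,100:460],(540,510)); b=cv2.resize(t["pixels"][150:270,190:290],(250,300),interpolation=cv2.INTER_CUBIC)
o=np.zeros((510,800,3),np.uint8); o[:,:540]=a; o[:300,545:795]=b; cv2.imwrite("pics/w2.png",o); print(r.sense())
E
```

```text
{'time': 3.775, 'joint_pos': array([-8.57745005e+00, -1.10394237e+01,  1.17974610e+02, -4.66481830e-04,
        7.30332697e+01,  1.53956460e+01]), 'qd': array([-0.06925113, -0.07801828,  0.04168214,  0.05198274,  0.04486008,
        0.00224716]), 'joint_efforts': array([-2.77313534e-01, -3.28116381e+01, -4.38883352e+01, -1.45832071e-02,
       -1.93336330e+00,  3.23724782e-02]), 'tool_pos': array([443.69839422, -15.14837698,  72.24165926]), 'tcp_rot': array([ 1.79969470e+02, -7.94413021e-03,  6.60270420e+01]), 'ft_force': array([-5.06567445,  1.58636014, 11.3827186 ]), 'wrist_torque': array([0.14613056, 0.93768737, 0.02874161]), 'grip_force': 6.731710576132173, 'finger_gap': 36.20799319936386}
```

View pics/w2.png

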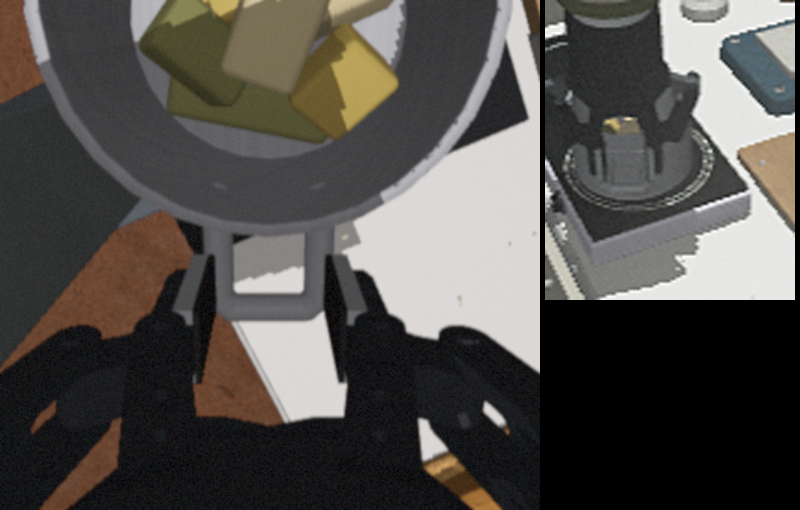

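Emit:
send_path --plan "0,0,0,0,0,0,20;0,0,0,0,0,0,20;0,0,0,0,0,0,20;0,0,0,0,0,0,20" --force 30

```text
time: 4.28
tool_pos: [445.5, -15.2, 73.2]
tcp_rot: [179.8, -0.1, 66.0]
ft_force: [-0.3, 1.5, 11.1]
finger_gap: 20.0
grip_force: 5.7
```

```bash
python3 - <<'E'
from h import *
s=r.snapshot("wrist"); t=r.snapshot("scene"); u=r.snapshot("top")
a=cv2.resize(s["pixels"][180:330,180:380],(800,600),interpolation=cv2.INTER_CUBIC)[:, :540]
b=cv2.resize(t["pixels"][150:270,190:290],(250,300),interpolation=cv2.INTER_CUBIC)
c=cv2.resize(u["pixels"][205:290,200:300],(250,212),interpolation=cv2.INTER_CUBIC)
o=np.zeros((600,800,3),np.uint8); o[:,:540]=a; o[:300,545:795]=b; o[305:517,545:795]=c; cv2.imwrite("pics/w3.png",o); print(r.sense()['wrist_torque'])
E
```

```text
[ 0.15722414 -0.046388    0.07108354]
```

View pics/w3.png

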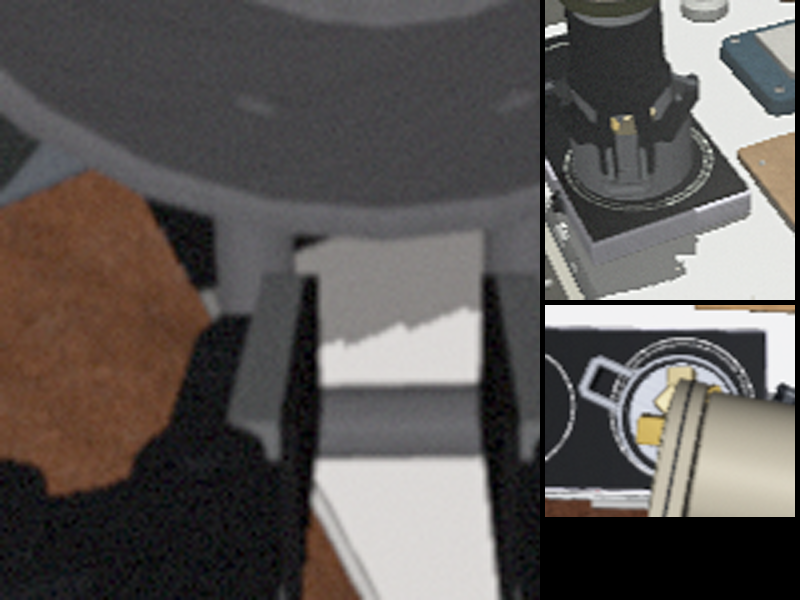

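```bash
python3 - <<'E'
from h import *
s=r.snapshot("wrist"); q=r.sense(); p=q["tool_pos"]; print(p)
C=np.array([477,61.7]); a=np.radians(-24); X=np.array([np.cos(a),np.sin(a)]); Y=np.array([-np.sin(a),np.cos(a)])
def P(x,y,z): return [*(C+x*X+y*Y),z]
for z in (82,92,97): print("handle z",z,"legs outer/inner, bar",proj(s,[P(-22,-75,z),P(-12,-75,z),P(12,-75,z),P(22,-75,z),P(0,-96,z)]).round(1).tolist())
w=np.radians(66); tx=np.array([np.cos(w),np.sin(w)]); ty=np.array([np.sin(w),-np.cos(w)])
for dz in (0,10,20,30): print("tip dz",dz,proj(s,[[*(p[:2]+11*tx+k*ty),p[2]+dz] for k in(-10,10)]).round(1).tolist())
E
```

```text
[445.48966453 -15.21989145  73.24479847]
handle z 82 legs outer/inner, bar [[233.5, 237.3], [252.0, 237.3], [296.3, 237.2], [314.8, 237.2], [274.3, 271.9]]
handle z 92 legs outer/inner, bar [[230.8, 244.9], [250.4, 244.9], [297.4, 244.8], [316.9, 244.8], [274.1, 281.2]]
handle z 97 legs outer/inner, bar [[229.4, 249.0], [249.6, 249.0], [298.0, 248.9], [318.1, 248.9], [274.0, 286.3]]
tip dz 0 [[261.1, 226.5], [296.4, 226.4]]
tip dz 10 [[260.1, 233.1], [297.5, 233.1]]
tip dz 20 [[259.0, 240.5], [298.6, 240.5]]
tip dz 30 [[257.7, 248.9], [299.9, 248.9]]
```

To row units: -12 mm / 600 = -0.02.

Emit:
send_path --plan "0,0,0,0,0,-0.02,30;0,0,0,0,0,-0.02,60;0,0,0,0,0,-0.02,85;0,0,0,0,0,-0.02,85;0,0,0,0,0,-0.02,85;0,0,0,0,0,-0.02,85;0,0,0,0,0,-0.02,85;0,0,0,0,0,-0.02,85"

```text
time: 5.48
tool_pos: [443.3, -15.2, 83.1]
tcp_rot: [-180.0, 0.0, 66.0]
ft_force: [-0.6, -0.3, 0.5]
finger_gap: 85.2
grip_force: 0.0
```

Emit:
send_path --plan "0,0,0,-0.0017,0,0.0133,85;0,0,0,-0.0017,0,0.03,85;0,0,0,-0.0017,0,0.0417,85;0,0,0,-0.0017,0,0.045,85;0,0,0,-0.0017,0,0.045,85"

```text
time: 6.1
tool_pos: [442.8, -16.1, 55.9]
tcp_rot: [-180.0, 0.0, 66.0]
ft_force: [0.3, 0.1, 0.2]
finger_gap: 84.9
grip_force: 0.0
```

```bash
python3 go.py 443.6 -13.2 58 66
```

```text
rotvec [-0.02  0.01  0.01] shift [ 2.9 -0.5 -2.1] t 6.1 F [0.3 0.1 0.2]
```

Close again, targeting below 44 mm, lower this time.

Emit:
send_path --plan "0,0,0,0,0,0,60;0,0,0,0,0,0,52;0,0,0,0,0,0,48;0,0,0,0,0,0,44;0,0,0,0,0,0,38;0,0,0,0,0,0,38;0,0,0,0,0,0,38;0,0,0,0,0,0,38" --force 40

```text
time: 7.1
tool_pos: [443.3, -16.2, 56.7]
tcp_rot: [180.0, -0.0, 66.0]
ft_force: [-1.7, -1.3, 6.7]
finger_gap: 42.4
grip_force: 40.2
```

To row units: 128 mm / 600 = 0.2133, 110 mm / 600 = 0.1833.

Emit:
send_path --plan "0,0,0,0.0067,-0.0027,0,36;0,0,0,0.0233,-0.0095,0,36;0,0,0,0.05,-0.0202,0,36;0,0,0,0.0833,-0.0337,0,36;0,0,0,0.1167,-0.0472,0,36;0,0,0,0.15,-0.0607,0,36;0,0,0,0.1833,-0.0742,0,36;0,0,0,0.2133,-0.0863,0,36" --force 60

```text
time: 8.1
tool_pos: [448.5, 121.2, 56.9]
tcp_rot: [179.9, 0.1, 66.0]
ft_force: [-0.2, -9.0, 6.3]
finger_gap: 41.8
grip_force: 60.2
```

Emit:
send_path --plan "0,0,0,0.025,-0.01,0,36;0,0,0,0.04,-0.0162,0,36;0,0,0,0.0475,-0.0192,0,36;0,0,0,0.0505,-0.0203,0,36;0,0,0,0.0505,-0.0203,0,36"

```text
time: 8.72
tool_pos: [449.6, 153.5, 56.9]
tcp_rot: [179.9, 0.1, 66.0]
ft_force: [-0.6, -7.4, 6.9]
finger_gap: 41.6
grip_force: 60.5
```

```bash
python3 - <<'E'
from h import *
C=np.array([482.9,232.4])
s=r.snapshot("top"); I=s["pixels"]; g=cv2.cvtColor(I,cv2.COLOR_BGR2GRAY).astype(np.float32)
for it in range(4):
    pts=[]
    for a in np.arange(0,360,4):
        rr=np.arange(50,64,.5); w=C+rr[:,None]*[np.cos(np.radians(a)),np.sin(np.radians(a))]
        uv=proj(s,np.c_[w,np.full(len(w),120)]).astype(np.float32)
        v=cv2.remap(g,uv[:,0],uv[:,1],cv2.INTER_LINEAR).ravel(); k=np.argmin(np.diff(v)); 
        if np.diff(v)[k]<-5: pts.append(w[k])
    C,rad,n=circ(pts); print("rim",C,rad,n)
cv2.imwrite("pics/c2.png",cv2.resize(I[195:295,140:300],(800,500),interpolation=cv2.INTER_CUBIC))
E
```

```text
rim [483.66294505 231.09631902] 57.85981949940888 28
rim [481.21737262 230.24350925] 60.112307491316756 34
rim [481.76086568 230.27972593] 59.50218184744817 32
rim [481.48349925 230.53420556] 59.878343774016415 34
```

View pics/c2.png

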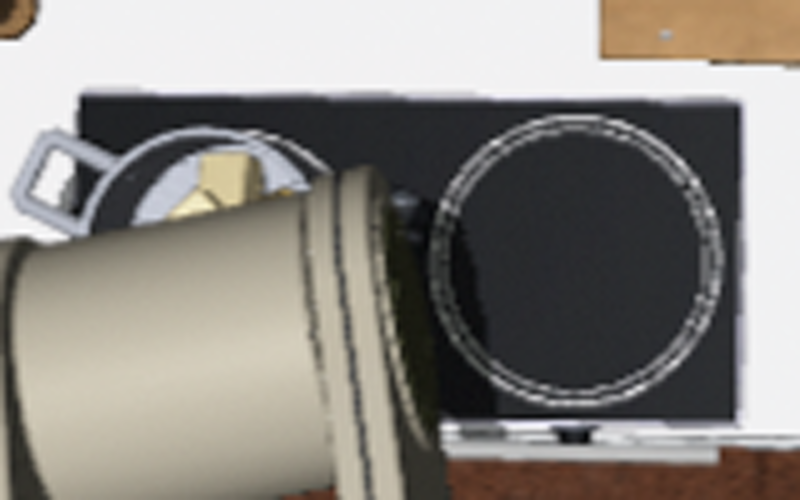

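To row units: -120 mm / 600 = -0.2, -70 mm / 600 = -0.1167.

Emit:
send_path --plan "0,0,0,0,0,0,50;0,0,0,0,0,0,70;0,0,0,0,0,0,85;0,0,0,0,0,0,85;0,0,0,0,0,0,85;0,0,0,0,0,-0.0417,85;0,0,0,0,0,-0.1167,85;0,0,0,0,0,-0.2,85"

```text
time: 9.78
tool_pos: [448.1, 154.4, 176.7]
tcp_rot: [-179.9, 0.1, 66.0]
ft_force: [1.1, -1.3, 0.3]
finger_gap: 85.0
grip_force: 0.0
```

Emit:
send_path --plan "0,0,0,-0.05,0.0217,-0.0333,85;0,0,0,-0.1333,0.06,-0.05,85;0,0,0,-0.225,0.1,-0.05,85;0,0,0,-0.3,0.1333,-0.05,85;0,0,0,-0.3833,0.1667,-0.05,85;0,0,0,-0.4667,0.2,-0.05,85;0,0,0,-0.5167,0.2217,-0.05,85;0,0,0,-0.5167,0.2217,-0.05,85"

```text
time: 10.78
tool_pos: [443.9, -184.8, 205.9]
tcp_rot: [-180.0, 0.0, 65.8]
ft_force: [0.4, -0.0, 0.2]
finger_gap: 84.7
grip_force: 0.0
```

```bash
cat > pot.py <<'E'
from h import *
def rim(s,C,z=120,r0=50,r1=64):
    g=cv2.cvtColor(s["pixels"],cv2.COLOR_BGR2GRAY).astype(np.float32)
    for it in range(4):
        pts=[]
        for a in np.arange(0,360,4):
            rr=np.arange(r0,r1,.5); w=C+rr[:,None]*[np.cos(np.radians(a)),np.sin(np.radians(a))]
            uv=proj(s,np.c_[w,np.full(len(w),z)]).astype(np.float32)
            v=cv2.remap(g,uv[:,0],uv[:,1],cv2.INTER_LINEAR).ravel(); k=np.argmin(np.diff(v))
            if np.diff(v)[k]<-5: pts.append(w[k])
        C,rad,n=circ(pts)
    return C,rad,n
E
python3 - <<'E'
from pot import *
s=r.snapshot("top"); print(rim(s,np.array([482.9,232.4])))
I=s["pixels"]; o=np.zeros((600,800,3),np.uint8)
o[:400,:400]=cv2.resize(I[205:285,145:225],(400,400),interpolation=cv2.INTER_CUBIC)
t=r.snapshot("scene")["pixels"]; o[:400,400:]=cv2.resize(t[150:230,165:245],(400,400),interpolation=cv2.INTER_CUBIC)
cv2.imwrite("pics/c3.png",o)
E
```

```text
(array([484.22212132, 231.1153181 ]), np.float64(57.68529960292161), 76)
```

View pics/c3.png

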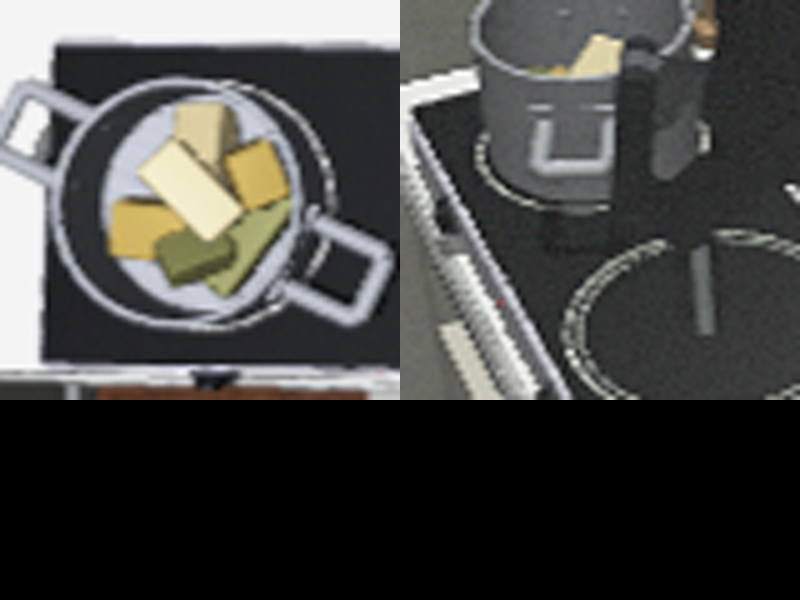

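To row units: 84 mm / 600 = 0.14, 76 mm / 600 = 0.1267.

Emit:
send_path --plan "0,0,0,-0.025,0.0283,0,85;0,0,0,-0.075,0.0833,0.0083,85;0,0,0,-0.1133,0.1267,0.0167,85;0,0,0,-0.125,0.14,0.0167,85;0,0,0,-0.125,0.14,0.0167,85;0,0,0,-0.125,0.14,0.0167,85"

```text
time: 11.62
tool_pos: [490.6, -284.1, 196.4]
tcp_rot: [180.0, -0.0, 66.1]
ft_force: [-0.6, 0.6, -0.2]
finger_gap: 85.0
grip_force: 0.0
```

```bash
python3 - <<'E'
from h import *
s=r.snapshot("wrist"); I=s["pixels"]; print(r.sense()["tool_pos"].round(1))
e=proj(s,[[489.8,-288,80],[489.8,-288,53],[489.8,-288,31]]); print(e.round(1).tolist())
h=cv2.cvtColor(I,cv2.COLOR_BGR2HSV); k=(h[...,2]<70).astype(np.uint8)
n,l,st,c=cv2.connectedComponentsWithStats(k)
for i in range(1,n):
    if st[i,4]>100: print(st[i].tolist(),c[i].round(1).tolist(),ray(s,c[i],80).round(1).tolist())
w=((h[...,0]>8)&(h[...,0]<20)&(h[...,1]>120)&(h[...,2]>60)).astype(np.uint8); n,l,st,c=cv2.connectedComponentsWithStats(w)
i=1+np.argmax(st[1:,4]); print("wood",st[i],c[i])
cv2.imwrite("pics/w4.png",I)
E
```

```text
[ 490.6 -284.2  196.5]
[[280.0, 197.0], [280.0, 190.0], [280.0, 185.0]]
[371, 20, 14, 31, 197] [377.1, 35.5] [[616.4, -196.1]]
[315, 26, 27, 71, 104] [327.6, 59.3] [[573.5, -196.2]]
[0, 33, 163, 156, 17084] [64.9, 110.3] [[351.6, -141.8]]
[381, 55, 14, 27, 132] [387.6, 68.5] [[616.5, -223.0]]
[267, 182, 29, 32, 651] [281.7, 198.5] [[490.7, -289.9]]
[468, 236, 60, 67, 2018] [491.9, 261.4] [[656.0, -434.5]]
[0, 247, 560, 173, 48972] [285.9, 363.5] [[417.8, -466.7]]
[501, 292, 21, 10, 117] [512.8, 297.3] [[666.5, -484.2]]
wood [    0   150   286   226 34402] [121.2018778  259.43660252]
```

View pics/w4.png

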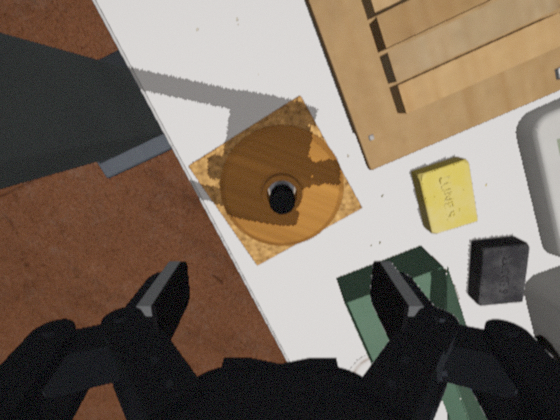

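To row units: 160 mm / 600 = 0.2667, -5.2 mm / 600 = -0.0087.

Emit:
send_path --plan "0,0,0,-0.0033,0.0017,0.0417,85;0,0,0,-0.0087,0.0037,0.1167,85;0,0,0,-0.0087,0.0037,0.1833,85;0,0,0,-0.0087,0.0037,0.225,85;0,0,0,-0.0087,0.0037,0.2533,85;0,0,0,-0.0087,0.0037,0.2667,85;0,0,0,-0.0087,0.0037,0.2667,85"

```text
time: 12.55
tool_pos: [490.6, -291.0, 36.4]
tcp_rot: [180.0, 0.0, 66.0]
ft_force: [-0.5, 0.6, 0.4]
finger_gap: 85.0
grip_force: 0.0
```

Emit:
send_path --plan "0,0,0,0,0,0,50;0,0,0,0,0,0,40;0,0,0,0,0,0,34;0,0,0,0,0,0,28;0,0,0,0,0,0,22;0,0,0,0,0,0,18;0,0,0,0,0,0,18;0,0,0,0,0,0,18" --force 50

```text
time: 13.55
tool_pos: [490.4, -291.1, 36.4]
tcp_rot: [-180.0, 0.0, 66.0]
ft_force: [-2.7, 1.1, 5.9]
finger_gap: 23.1
grip_force: 48.7
```

To row units: -135 mm / 600 = -0.225, -110 mm / 600 = -0.1833.

Emit:
send_path --plan "0,0,0,0,0,-0.0033,18;0,0,0,0,0,-0.0133,18;0,0,0,0,0,-0.0333,18;0,0,0,0,0,-0.0583,18;0,0,0,0,0,-0.0917,18;0,0,0,0,0,-0.1333,18;0,0,0,0,0,-0.1833,18;0,0,0,0,0,-0.225,18" --force 60

```text
time: 14.55
tool_pos: [491.0, -291.4, 174.1]
tcp_rot: [179.9, 0.0, 66.0]
ft_force: [0.3, -1.3, -5.1]
finger_gap: 22.8
grip_force: 59.2
```

Emit:
send_path --plan "0,0,0,0,0,-0.025,18;0,0,0,0,0,-0.0333,18;0,0,0,0,0,-0.0333,18"

```text
time: 14.92
tool_pos: [490.3, -291.0, 190.8]
tcp_rot: [-180.0, -0.0, 66.0]
ft_force: [-0.3, -0.3, -4.0]
finger_gap: 22.9
grip_force: 59.2
```

```bash
python3 - <<'E'
from h import *
s=r.snapshot("wrist"); cv2.imwrite("pics/w5.png",s["pixels"])
t=r.snapshot("scene"); u=r.snapshot("top"); cv2.imwrite("pics/s5.png",t["pixels"]); cv2.imwrite("pics/t5.png",u["pixels"]); print(r.sense())
E
python3 go.py 484.2 231.1 190 66
```

```text
{'time': 15.075, 'joint_pos': array([-3.58420498e+01,  3.42464109e+00,  9.14963790e+01, -1.84986271e-04,
        8.52094368e+01, -1.18489329e+01]), 'qd': array([ 0.07520065,  0.03683616, -0.06151121, -0.11599402,  0.07761992,
       -0.05923328]), 'joint_efforts': array([ 3.93918061e-03, -5.58790290e+01, -5.25640833e+01, -9.58663150e-03,
       -1.38993761e-03,  2.28904145e-05]), 'tool_pos': array([ 489.80450692, -290.64601931,  189.6969364 ]), 'tcp_rot': array([-1.79872285e+02, -2.66065696e-02,  6.60068691e+01]), 'ft_force': array([ 0.06239911, -0.0763538 , -4.15960618]), 'wrist_torque': array([ 0.01107155,  0.03423588, -0.00853073]), 'grip_force': 59.135622256435454, 'finger_gap': 22.812343757932616}
rotvec [-0.13 -0.03  0.01] shift [ 4.744e+02 -2.173e+02  4.000e-01] t 15.075 F [ 0.1 -0.1 -4.2]
```

```bash
python3 - <<'E'
from pot import *
from scipy.spatial.transform import Rotation as R
def M(p,e):
    T=np.eye(4); T[:3,:3]=R.from_euler("xyz",e,degrees=True).as_matrix(); T[:3,3]=p; return T
q=r.sense(); s=dict(r.snapshot("wrist")); K=np.linalg.inv(M(q["tool_pos"],[180,0,66]))@np.array(s["pose"])
for f,p,C,z in(("w1",[443.2,-14.1,199.6],[477,61.7],120),):
    s["pixels"]=cv2.imread(f"pics/{f}.png"); s["pose"]=M(p,[180,0,66.1])@K; print(s["pose"].round(2).tolist())
    print(f,rim(s,np.array(C,float),z,52,64))
E
```

```text
[[0.91, 0.39, 0.12, 474.07], [-0.41, 0.87, 0.27, 53.24], [-0.0, -0.29, 0.96, 365.52], [0.0, 0.0, 0.0, 1.0]]
w1 (array([477.24205543,  59.72074092]), np.float64(57.55552302189241), 77)
```

Units first: shifts go in shares of 600 mm and turns go in shares of 90 degrees. So 243.6 mm / 600 = 0.406, 205.4 mm / 600 = 0.3423.

Emit:
send_path --plan "0,0,0,0.0122,-0.0055,0,18;0,0,0,0.0425,-0.0195,0,18;0,0,0,0.0908,-0.0417,0,18;0,0,0,0.1517,-0.0695,0,18;0,0,0,0.215,-0.0987,0,18;0,0,0,0.2788,-0.1278,0,18;0,0,0,0.3423,-0.157,0,18;0,0,0,0.406,-0.1862,0,18"

```text
time: 16.12
tool_pos: [486.8, -20.5, 191.2]
tcp_rot: [180.0, -0.0, 66.0]
ft_force: [0.2, 0.7, -3.6]
finger_gap: 22.6
grip_force: 59.2
```

Emit:
send_path --plan "0,0,0,0.0633,-0.0292,0,18;0,0,0,0.1267,-0.0583,0,18;0,0,0,0.19,-0.0867,0,18;0,0,0,0.25,-0.115,0,18;0,0,0,0.3033,-0.1392,0,18;0,0,0,0.3433,-0.1583,0,18;0,0,0,0.3683,-0.17,0,18;0,0,0,0.3815,-0.1748,0,18"

```text
time: 17.12
tool_pos: [484.1, 229.6, 191.1]
tcp_rot: [-180.0, 0.0, 66.1]
ft_force: [-0.0, 0.6, -4.2]
finger_gap: 22.7
grip_force: 59.3
```

Emit:
send_path --plan "0,0,0,0,0,0,18;0,0,0,0,0,0,18"

```text
time: 17.38
tool_pos: [484.8, 227.9, 191.1]
tcp_rot: [180.0, 0.0, 66.0]
ft_force: [-0.5, -0.3, -4.1]
finger_gap: 22.5
grip_force: 59.3
```

```bash
python3 go.py 484.4 229 190 66
```

```text
rotvec [ 0.01  0.02 -0.04] shift [ 0.9 -0.8  1.1] t 17.375 F [-0.5 -0.3 -4.1]
```

To row units: 38.5 mm / 600 = 0.0642, 37 mm / 600 = 0.0617.

Emit:
send_path --plan "0,0,0,0.0005,-0.0005,0.005,18;0,0,0,0.0005,-0.0005,0.0167,18;0,0,0,0.0005,-0.0005,0.0317,18;0,0,0,0.0005,-0.0005,0.0467,18;0,0,0,0.0005,-0.0005,0.0567,18;0,0,0,0.0005,-0.0005,0.0617,18;0,0,0,0.0005,-0.0005,0.0642,18;0,0,0,0.0005,-0.0005,0.0642,18"

```text
time: 18.38
tool_pos: [484.6, 229.1, 152.8]
tcp_rot: [180.0, -0.0, 66.0]
ft_force: [1.0, -0.6, -4.5]
finger_gap: 22.8
grip_force: 59.2
```

Emit:
send_path --plan "0,0,0,0,0,0.0033,18;0,0,0,0,0,0.0067,18;0,0,0,0,0,0.0092,18;0,0,0,0,0,0.0108,18;0,0,0,0,0,0.0125,18;0,0,0,0,0,0.0133,18;0,0,0,0,0,0.0133,18"

```text
time: 19.25
tool_pos: [485.1, 229.7, 145.6]
tcp_rot: [179.9, -0.1, 66.0]
ft_force: [-2.1, 4.9, 4.9]
finger_gap: 22.5
grip_force: 60.3
```

To row units: -2 mm / 600 = -0.0033, -1.5 mm / 600 = -0.0025.

Emit:
send_path --plan "0,0,0,0,0,-0.0033,18;0,0,0,0.0013,-0.0013,-0.0033,18;0,0,0,0.0025,-0.0025,-0.0033,18;0,0,0,0.0025,-0.0025,-0.0033,18"

```text
time: 19.75
tool_pos: [483.2, 230.7, 145.7]
tcp_rot: [-179.9, 0.1, 66.0]
ft_force: [-0.1, 0.3, -3.9]
finger_gap: 22.7
grip_force: 59.3
```

Emit:
send_path --plan "0,0,0,0,0,0.0017,18;0,0,0,0,0,0.0033,18;0,0,0,0,0,0.0033,18"

```text
time: 20.12
tool_pos: [483.6, 231.0, 144.3]
tcp_rot: [-180.0, 0.0, 66.0]
ft_force: [-0.2, -0.5, -4.6]
finger_gap: 22.7
grip_force: 59.3
```

To row units: 2 mm / 600 = 0.0033, 1.5 mm / 600 = 0.0025.

Emit:
send_path --plan "0,0,0,0,0,0.0017,18;0,0,0,0,0,0.0025,18;0,0,0,0,0,0.0033,18;0,0,0,0,0,0.0033,18"

```text
time: 20.62
tool_pos: [483.7, 231.0, 142.5]
tcp_rot: [-180.0, 0.0, 66.0]
ft_force: [-0.2, 0.2, -4.3]
finger_gap: 22.8
grip_force: 59.3
```

```bash
python3 - <<'E'
from h import *
s=r.snapshot("scene"); w=r.snapshot("wrist")["pixels"]; t=r.snapshot("top")["pixels"]
o=np.zeros((600,800,3),np.uint8); o[:400,:400]=cv2.resize(s["pixels"][140:220,165:245],(400,400),interpolation=cv2.INTER_CUBIC)
o[:300,400:]=cv2.resize(w,(400,300)); o[300:600,400:]=cv2.resize(t[205:280,145:245],(400,300),interpolation=cv2.INTER_CUBIC)
cv2.imwrite("pics/m1.png",o); print(r.sense()["ft_force"],r.sense()["tool_pos"])
E
```

```text
[ 0.46609372  0.07158235 -3.98927266] [483.75422794 231.04986904 142.61137814]
```

To row units: 2 mm / 600 = 0.0033, 1.4 mm / 600 = 0.0023.

Emit:
send_path --plan "0,0,0,0,0,0.0012,18;0,0,0,0,0,0.0023,18;0,0,0,0,0,0.0033,18;0,0,0,0,0,0.0033,18"

```text
time: 21.28
tool_pos: [483.7, 231.1, 140.6]
tcp_rot: [-180.0, -0.0, 66.0]
ft_force: [0.1, -0.6, -4.2]
finger_gap: 22.8
grip_force: 59.2
```

Emit:
send_path --plan "0,0,0,0,0,0.0005,18;0,0,0,0,0,0.0012,18;0,0,0,0,0,0.0017,18;0,0,0,0,0,0.0017,18"

```text
time: 21.78
tool_pos: [483.9, 231.1, 140.5]
tcp_rot: [180.0, -0.0, 66.0]
ft_force: [-5.4, -1.7, 4.9]
finger_gap: 22.3
grip_force: 60.3
```

To row units: -0.6 mm / 600 = -0.001, -0.4 mm / 600 = -0.0007.

Emit:
send_path --plan "0,0,0,-0.0003,-0.0007,-0.0007,18;0,0,0,-0.0005,-0.001,-0.0007,18" --force 20

```text
time: 22.02
tool_pos: [483.8, 231.1, 140.5]
tcp_rot: [179.9, -0.1, 66.0]
ft_force: [1.6, -1.9, 2.6]
finger_gap: 22.7
grip_force: 59.9
```

Emit:
send_path --plan "0,0,0,0,0,0,24;0,0,0,0,0,0,26;0,0,0,0,0,0,30;0,0,0,0,0,0,36;0,0,0,0,0,0,50;0,0,0,0,0,0,70;0,0,0,0,0,0,85;0,0,0,0,0,0,85"

```text
time: 23.02
tool_pos: [483.1, 231.0, 140.0]
tcp_rot: [180.0, -0.0, 66.0]
ft_force: [0.2, -0.5, -1.0]
finger_gap: 84.8
grip_force: 0.0
```

Emit:
send_path --plan "0,0,0,0,0,-0.0167,85;0,0,0,0,0,-0.0583,85;0,0,0,0,0,-0.1083,85;0,0,0,-0.05,0,-0.15,85;0,0,0,-0.1333,0,-0.15,85;0,0,0,-0.2167,0,-0.15,85;0,0,0,-0.3,0,-0.15,85;0,0,0,-0.3667,0,-0.15,85"

```text
time: 24.02
tool_pos: [393.0, 28.6, 231.0]
tcp_rot: [179.9, -0.0, 66.0]
ft_force: [0.1, 0.6, 0.5]
finger_gap: 85.3
grip_force: 0.0
```

```bash
python3 - <<'E'
from pot import *
s=r.snapshot("scene"); t=r.snapshot("top"); w=r.snapshot("wrist")
cv2.imwrite("pics/a_s.png",s["pixels"]);cv2.imwrite("pics/a_t.png",t["pixels"])
I=t["pixels"]; g=cv2.cvtColor(I,cv2.COLOR_BGR2GRAY); m=np.zeros_like(g); m[215:265,170:205]=g[215:265,170:205]<45
n,l,st,c=cv2.connectedComponentsWithStats(m)
for i in range(1,n):
    if st[i,4]>30: print(st[i],c[i],ray(t,c[i],184))
print("cover top edge",rim(t,np.array([483,232.]),135,60,76))
o=np.zeros((600,800,3),np.uint8); o[:500,:400]=cv2.resize(s["pixels"][135:235,165:245],(400,500),interpolation=cv2.INTER_CUBIC)
o[:300,400:]=cv2.resize(w["pixels"],(400,300)); o[300:600,400:]=cv2.resize(I[205:280,145:245],(400,300),interpolation=cv2.INTER_CUBIC)
cv2.imwrite("pics/m2.png",o)
E
```

```text
[182 215  23  13 102] [198.06862745 218.17647059] [[542.92419834 178.95119745]]
[170 239  13  13 121] [175.66942149 245.15702479] [[483.47403256 225.15248558]]
cover top edge (array([484.18860882, 228.12846021]), np.float64(67.5183588573815), 55)
```

View pics/m2.png

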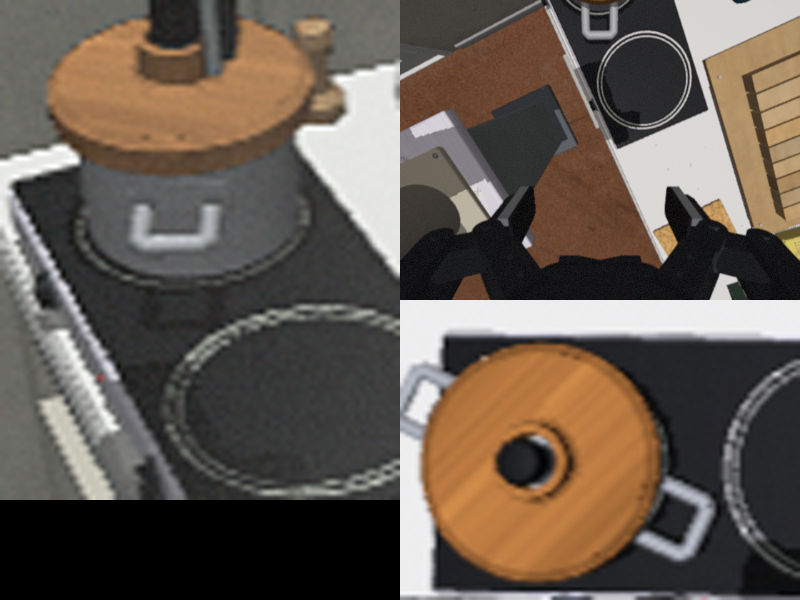

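To row units: 220 mm / 600 = 0.3667, 120 mm / 600 = 0.2.

Emit:
send_path --plan "0,0,0,0.0417,0,0,85;0,0,0,0.1167,0,0,85;0,0,0,0.2,0,0,85;0,0,0,0.275,0,0,85;0,0,0,0.3333,0,0,85;0,0,0,0.3583,0,0,85;0,0,0,0.3667,0,0,85;0,0,0,0.3667,0,0,85"

```text
time: 25.18
tool_pos: [483.0, 230.7, 230.0]
tcp_rot: [-180.0, 0.0, 66.0]
ft_force: [0.1, 0.6, 0.1]
finger_gap: 85.3
grip_force: 0.0
```

Emit:
send_path --plan "0,0,0,0,0,0,85;0,0,0,0,0,0,85"

```text
time: 25.42
tool_pos: [483.1, 230.3, 230.3]
tcp_rot: [180.0, -0.0, 65.9]
ft_force: [-0.4, -0.2, -0.2]
finger_gap: 85.2
grip_force: 0.0
```

```bash
python3 go.py 483.7 231.1 118 66
```

```text
rotvec [ 0.02 -0.01 -0.05] shift [  0.9   0.2 112.3] t 25.425 F [-0.4 -0.2 -0.2]
```

To row units: 112 mm / 600 = 0.1867, 111 mm / 600 = 0.185.

Emit:
send_path --plan "0,0,0,0.0007,0.0003,0.025,85;0,0,0,0.0007,0.0003,0.0667,85;0,0,0,0.0007,0.0003,0.1083,85;0,0,0,0.0007,0.0003,0.1417,85;0,0,0,0.0007,0.0003,0.1633,85;0,0,0,0.0007,0.0003,0.1767,85;0,0,0,0.0007,0.0003,0.185,85;0,0,0,0.0007,0.0003,0.1867,85"

```text
time: 26.42
tool_pos: [483.7, 231.4, 118.2]
tcp_rot: [180.0, -0.0, 66.0]
ft_force: [0.5, 0.2, -0.2]
finger_gap: 85.0
grip_force: 0.0
```

Emit:
send_path --plan "0,0,0,0,0,0,70;0,0,0,0,0,0,60;0,0,0,0,0,0,54;0,0,0,0,0,0,50;0,0,0,0,0,0,47;0,0,0,0,0,0,45" --force 20

```text
time: 27.18
tool_pos: [483.4, 231.3, 118.0]
tcp_rot: [180.0, -0.0, 66.0]
ft_force: [-0.0, 0.1, -0.9]
finger_gap: 45.0
grip_force: 0.0
```

Emit:
send_path --plan "0,0,0,0,0,0,43;0,0,0,0,0,0,42;0,0,0,0,0,0,41;0,0,0,0,0,0,40;0,0,0,0,0,0,38;0,0,0,0,0,0,36;0,0,0,0,0,0,36;0,0,0,0,0,0,36" --force 35

```text
time: 28.18
tool_pos: [483.6, 231.3, 118.3]
tcp_rot: [180.0, -0.0, 66.0]
ft_force: [-0.2, -2.1, 5.7]
finger_gap: 40.3
grip_force: 35.4
```

To row units: -10 mm / 600 = -0.0167, -8 mm / 600 = -0.0133.

Emit:
send_path --plan "0,0,0,0,0,-0.0012,34;0,0,0,0,0,-0.0025,34;0,0,0,0,0,-0.0042,34;0,0,0,0,0,-0.0067,34;0,0,0,0,0,-0.01,34;0,0,0,0,0,-0.0133,34;0,0,0,0,0,-0.0167,34;0,0,0,0,0,-0.0167,34" --force 40

```text
time: 29.18
tool_pos: [483.6, 231.4, 128.3]
tcp_rot: [180.0, -0.0, 66.0]
ft_force: [-0.1, -1.0, -2.0]
finger_gap: 40.1
grip_force: 40.5
```

Emit:
send_path --plan "0,0,0,0,0,-0.0033,34;0,0,0,0,0,-0.01,34;0,0,0,0,0,-0.0183,34;0,0,0,0,0,-0.0283,34;0,0,0,0,0,-0.04,34;0,0,0,0,0,-0.0517,34;0,0,0,0,0,-0.0633,34;0,0,0,0,0,-0.075,34"

```text
time: 30.18
tool_pos: [483.5, 231.3, 173.5]
tcp_rot: [180.0, -0.0, 66.0]
ft_force: [0.1, 0.6, -1.7]
finger_gap: 39.8
grip_force: 40.5
```

To row units: -80 mm / 600 = -0.1333, -75 mm / 600 = -0.125.

Emit:
send_path --plan "0,0,0,0,0,-0.0133,34;0,0,0,0,0,-0.03,34;0,0,0,0,0,-0.05,34;0,0,0,0,0,-0.0733,34;0,0,0,0,0,-0.095,34;0,0,0,0,0,-0.1133,34;0,0,0,0,0,-0.125,34;0,0,0,0,0,-0.1333,34" --force 45

```text
time: 31.18
tool_pos: [483.4, 231.3, 253.3]
tcp_rot: [-180.0, 0.0, 66.0]
ft_force: [-0.0, 0.3, -2.7]
finger_gap: 39.7
grip_force: 47.4
```

Emit:
send_path --plan "0,0,0,0,0,0,34;0,0,0,0,0,0,34;0,0,0,0,0,0,34;0,0,0,0,0,0,34"

```text
time: 31.68
tool_pos: [483.3, 231.3, 252.7]
tcp_rot: [-180.0, 0.0, 66.0]
ft_force: [1.0, 0.3, -2.2]
finger_gap: 39.8
grip_force: 47.4
```

```bash
python3 - <<'E'
from pot import *
s=r.snapshot("scene"); t=r.snapshot("top")
cv2.imwrite("pics/f_s.png",s["pixels"]); cv2.imwrite("pics/f_t.png",t["pixels"])
h=cv2.cvtColor(s["pixels"],cv2.COLOR_BGR2HSV)
# wood cover pixel extent in scene, levelness via minAreaRect vs predicted outline
a=np.radians(np.arange(0,360,5)); z0=114+140
exp=np.r_[proj(s,np.c_[483.5+68.5*np.cos(a),231+68.5*np.sin(a),np.full(len(a),z0)]),proj(s,np.c_[483.5+68.5*np.cos(a),231+68.5*np.sin(a),np.full(len(a),z0+21)])]
print("predicted bbox",exp.min(0).round(),exp.max(0).round(),"ellipse",cv2.fitEllipse(exp[72:].astype(np.float32)))
w=((h[...,0]>6)&(h[...,0]<20)&(h[...,1]>110)&(h[...,2]>50)).astype(np.uint8); w[:, :150]=0; w[:,260:]=0; w[200:]=0
n,l,st,c=cv2.connectedComponentsWithStats(w)
for i in range(1,n):
    if st[i,4]>80: print("wood",st[i],c[i])
# knob predicted in scene, glass band
print("knob top pred",proj(s,[[484,231,184],[484,231,155],[484,231,125]]).round(1).tolist())
k=(h[...,2]<50).astype(np.uint8); p=proj(s,[[484,231,170]])[0].astype(int); print(h[p[1]-8:p[1]+9:2,p[0],2],h[p[1],p[0]-16:p[0]+17:2,2])
E
```

```text
predicted bbox [165.  86.] [224. 118.] ellipse ((193.8549346923828, 97.68214416503906), (24.00296401977539, 58.59828186035156), 86.55586242675781)
wood [ 166   88   58   33 1245] [193.4626506  105.14779116]
knob top pred [[198.4, 131.2], [199.6, 141.3], [200.8, 151.4]]
[106  31  38  38  36  39  34  37  59] [107 107 103 103 103 107  34  39  36  39  34 110 106 104 103 107 105]
```

```bash
python3 -c "
from bench import r
print(r.hand_in())"
```

```text
the job is handed in; nothing more can be done
None
```

The job is handed in at about 32 s: the pot is within about 2 mm of the middle of the small zone, the glass lid is seated in it, and the gripper holds the wooden cover level about 135 mm above where it sat; the timer, stamp and soap bar were not touched.

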